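Check the thick cell in the slide-jaw battery tester

ROBOT

A 6-joint arm with a two-finger parallel gripper is mounted at the origin on the work surface. World frame = base frame: x ahead of the robot, y to its left, z up, the work surface at z = 0. Lengths are in mm, angles in rad, forces in N, time in s.
With the tool pointing down it reaches from about 275 to 1000 mm from the base axis. Payload 8.4 kg.
Tool frame: the origin (TCP) lies between the finger pads; the fingertips stand 17 mm ahead of it and the grasp point (between the pads) lies 2 mm behind it; z points along the fingers, y is the line along which they close (so a half turn about z gives the same grasp; the last joint's range is limited). The gripper opens to 85 mm and grips with 20 to 120 N. Pads are 22 mm wide; open, the fingers measure 114 mm over their backs; the gripper's body (76 mm by 85 mm) begins 54 mm behind the grasp point. The pads swing forward as they close: fully open they stand 13 mm farther back than shut.
Start: joints at [1.276, 0.353, 1.633, -0, 1.155, -0.002], TCP at [180.395, 598.403, 228.181] pointing down, gripper open.
Joint ranges: [-2.63, 2.63], [-0.92, 2.1], [0.06, 2.66], [-1.3, 4.44], [0, 2.69], [-3.02, 3.02]. Speed limits (rad/s): [2.22, 2.22, 2.79, 3.14, 3.14, 3.14].

INTERFACE

Orientations are given as [roll, pitch, yaw] about the fixed x, y, z axes, in that order (R = Rz(yaw) Ry(pitch) Rx(roll)).
In Python, from rig import sense, grab_frame, sign_off gives the robot as it stands. The module is installed in compiled form; this text tells all that it offers.
- The arm moves only by the tool send_rows, never from a script. Its argument "moves" is a list that holds one entry, the list of rows, each a list of 7 numbers: the shift along the world's x, y, z in m, then the turn, a rotation vector about the world's x, y, z in rad, then the opening, from -1 (shut) to 1 (fully open). In form: [[[dx, dy, dz, rx, ry, rz, jaw], ...]]. A call has 1 to 10 rows; each row shifts and turns the commanded pose from where the row before left it; what a row does not reach is not made up. A row lasts 1/10 s, in which the tool goes at most 50 mm and 8.59 degrees, less where a joint would pass 70% of its speed; a pose out of reach is approached as far as the arm can. A call with a gripper value outside its range is refused whole. The fingers move at their own pace and stop on an object; "grip_force" is the grip in N (left out, the last holds). Time passes only in rows, so rows that do not move let the fingers close. It gives the time, the measured TCP pose, the force, the opening and the grip force at its end, in the units of the state.
- sense(): the state, without advancing time (a new reading comes with each control period).
- grab_frame(name): name is "scene" or "side" or "wrist"; returns a dict with "img" (384x512x3 uint8, red, green, blue), "mtx" (3x3 intrinsics, pixels), "rvec" (rotation vector, rad) and "tvec" (3), from world to camera coordinates, as OpenCV has them; the wrist camera has in their place "T_tool_cam" (4x4, takes a point from camera to tool coordinates, whose origin is the TCP and whose axes are the flange's). Camera axes: x right, y down, z forward; pixel columns grow to the right and rows downward; lengths in mm; the calibration is good to about 2 mm. A picture is of the moment at which its call begins: read the wrist's pose just before it. There is no depth.
- sign_off(): hands the job in; it is judged then, once.
The state is a dict: "clock": time; "qpos": joint angles; "qvel": joint speeds; "joint_efforts": joint torques, N m; "eef_pos": TCP position; "tcp_rot": TCP orientation; "contact_force": force on the tool from outside, world axes, zero at the start; "wrist_torque": the same for the moment, N m; "opening": opening from 0.0 (shut) to 1.0 (fully open); "grasp_force": force on a finger pad.
Only numpy, scipy, OpenCV 4.12 (cv2) and the standard library are available. Lean on these libraries where they do the work, as an engineer would, in place of code of your own. Each camera call takes 0.05 s, during which the arm holds its last target. There are 200 camera calls.

TASK

Take the one thick battery cell out of the grooved wooden rack, lay it in the V-shaped bed of the battery tester and let go of it there, then slide the tester's jaw along until it pinches the cell against the spring plunger and the needle stands between the two bold marks of its dial. Slide gently: never bottom the plunger out. Leave the cell pinched like that, and leave the two slim cells and the round remote where they are.

Things in the scene. Friction and masses are not known exactly. Their poses are not given: they have to be found in the camera images.
- cell: The thick cell (black wrapper, steel ends): cylinder 26 mm in diameter, 50 mm long along its x axis, 65 g. Origin on its underside at mid-length. Works either way round. In the rack it lies flush with the wood, so only its ends, standing 3 to 11 mm clear, can be gripped; in the tester only its waist, as jaw and plunger leave no room at the ends: change grip on the way (see rest).
- cell_center (a point): Centre of the thick cell.
- slim1: A slim cell, 14.5 mm diameter, 50 mm long along its x axis, in another groove of the rack; stays there. Origin on its underside at mid-length.
- slim2: The other slim cell, same size, in another groove of the rack; stays there.
- rack: Fixed wooden rack, 36 mm (x) x 119 mm (y) x 41.4 mm high, origin centre of its underside. Three open-ended grooves along its x axis, 27 mm wide, at y = -38, 0 and +38 mm, with V floors; one cell lies in each, in any order. The axis of the thick cell lies 28.4 mm above the rack's underside.
- rest: Low fixed white ceramic pen rest, 40 (x) x 50 (y) mm, plate 6 mm high, origin centre of its underside, with a shallow V groove along its x axis (ridges to 17 mm high). The cell can be put down here without rolling: along the groove its axis is 24.9 mm up, its ends stand 5 mm clear and its waist can be gripped from above.
- tester: Fixed tester: white base 80 (x) x 185 (y) x 18 mm high, origin centre of its underside. A V bed runs along y at x = 0, y from -55 to +10 mm (ridges to 30 mm high); the thick cell in it has its axis 38.4 mm up. Sliding jaw at the -y end; at the +y end a white housing (62 mm wide, y from 30 to 90 mm, 58 mm high) with the spring plunger facing -y and, on top, a dial with a black needle.
- jaw (a joint): Sliding jaw, m: 0 = fully open, grows as it moves to tester +y, at most 0.035; starts at 0 to 0.010. Its face is at tester y = -0.0575 + value (plunger face at rest: y = +0.0125, so the mouth is 0.070 - value). Takes about 7 N to slide and stays where it is left. At 0.020 it touches a 50 mm cell that lies against the plunger.
- jaw_tab (a point): Top centre of the upright grip tab on the jaw (at tester y = -0.0685 + jaw value): 14 mm (tester x) x 16 mm (tester y), rising from the jaw's shoulder, 54 mm above the tester's underside, to 79 mm. Pinch it across tester x from above.
- plunger (a joint): Spring plunger, m: 0 = out at rest, 0.012 = bottomed out; grows as the cell is pressed towards tester +y (about 0.5 N per mm). It drives the needle, 10 degrees for each mm, from 60 degrees left to 60 degrees right of the dial's middle; the two bold marks stand at 0.003 and 0.009.
- puck: Round white smart-speaker remote, 64 mm across, 16 mm high, on the table near the middle; origin centre of underside. Leave it.
There are look-alikes about, which are no part of the job. What is shaped like the cell but orange is not meant.

How it is judged:
By the outcome, as a careful person would: the job done as asked, in the order asked, and still so for the second after the job is handed in, with the robot touching nothing.
It also fails if it takes over 56 s, if anything falls off the work surface, if the arm or the gripper's body presses on something with over 40 N, if the wrist force passes 120 N, or if a joint passes its speed limit or range.

## Working session

There is one attempt and no reset: what is moved stays moved. The work goes in short steps, Python scripts to look and compute and a tool call to move; the robot and the scene stay as the last step left them, time stands still between calls to the robot, and variables do not carry over. Pictures are saved under pics/ and viewed, at most 10 in all, crops included, and the job is handed in when it is done.

Besides the shell and the picture viewer there is one more tool, called after "Emit:" by a JSON object that holds its "method" and its "body". send_rows: Moves the arm, as the interface text tells. Its arguments: {"type":"object","properties":{"moves":{"type":"array"},"grip_force":{"type":"number"}},"required":["moves"]}

```bash
mkdir -p pics
cat > h.py <<'E'
import numpy as np, cv2, pickle
from rig import sense, grab_frame, sign_off
def grab(name):
    s=sense(); f=grab_frame(name)
    if name=="wrist":
        T=np.array(f["T_tool_cam"]); r=np.array(s["tcp_rot"],float)
        from scipy.spatial.transform import Rotation as R
        Rt=R.from_euler('xyz',r).as_matrix() if r.size==3 else r
        W=np.eye(4);W[:3,:3]=Rt;W[:3,3]=s["eef_pos"]
        C=np.linalg.inv(W@T); f["R"]=C[:3,:3]; f["t"]=C[:3,3]
    else:
        f["R"]=cv2.Rodrigues(np.array(f["rvec"],float))[0]; f["t"]=np.array(f["tvec"],float).ravel()
    f["K"]=np.array(f["mtx"],float)
    return f
def save(f,key): pickle.dump(f,open(f"{key}.pkl","wb"))
def load(key): return pickle.load(open(f"{key}.pkl","rb"))
def ray(f,p):
    d=f["R"].T@np.linalg.inv(f["K"])@np.array([p[0],p[1],1.]); return -f["R"].T@f["t"], d/np.linalg.norm(d)
def atz(f,p,z):
    o,d=ray(f,p); return (o+d*(z-o[2])/d[2]).round(1)
def tri(*fps):
    A=np.zeros((3,3));b=np.zeros(3);L=[]
    for f,p in fps:
        o,d=ray(f,p);P=np.eye(3)-np.outer(d,d);A+=P;b+=P@o;L.append(P@o)
    x=np.linalg.solve(A,b); e=[np.linalg.norm((np.eye(3)-np.outer(ray(f,p)[1],ray(f,p)[1]))@(x-ray(f,p)[0])) for f,p in fps]
    return x.round(1),np.round(e,1)
def proj(f,X):
    c=f["R"]@np.array(X,float)+f["t"]; u=f["K"]@c; return (u[:2]/u[2]).round(1)
def out(img,name,box=None,k=1):
    if box: img=img[box[1]:box[3],box[0]:box[2]]
    cv2.imwrite("pics/"+name,cv2.resize(img[:,:,::-1],None,fx=k,fy=k,interpolation=cv2.INTER_CUBIC))
E
python3 - <<'E'
from h import *
s=sense();print(s["tcp_rot"],s["eef_pos"],s["opening"],s["clock"])
F={}
for n in("scene","side","wrist"):
    f=grab(n);save(f,n+"0");F[n]=f;o=ray(f,(256,192));print(n,o)
out(np.vstack([F["scene"]["img"]]),"scene0.png",None,1.5);out(F["side"]["img"],"side0.png",None,1.5)
E
```

```text
[-3.14020574e+00 -4.69910915e-05  2.84875777e+00] [180.23998824 597.9424723  227.46054019] 0.9988807956491716 0.0
scene (array([1026.20439398,  137.0667491 ,  659.31961943]), array([-0.61358789, -0.21935636, -0.75854643]))
side (array([393.00372998, 574.16439047, 567.07764878]), array([ 0.21188039, -0.73434092, -0.64486442]))
wrist (array([113.5703599 , 617.88477898, 373.57454997]), array([ 0.24547271, -0.07246823, -0.96669101]))
```

View pics/scene0.png

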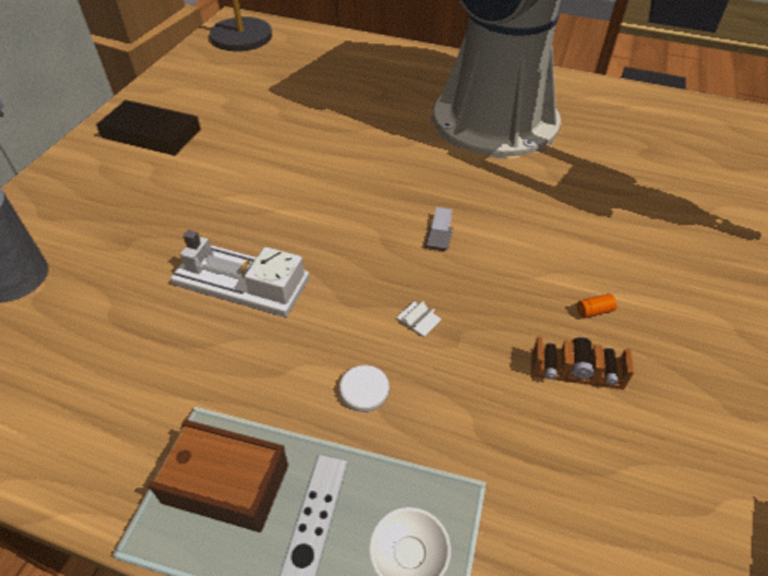

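View pics/side0.png

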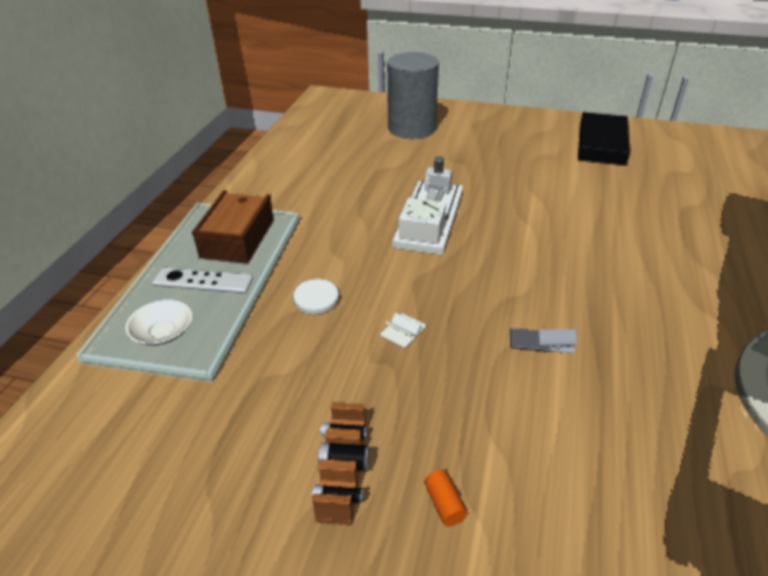

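The thick black cell is in the rack's middle groove, at scene (583,358) and side (343,456) in the 1.5x pictures. What could be taken for it:
- **Slim cells:** scene (551,360) and (611,365).
- **Orange decoy:** scene (597,305).
- **Black box:** scene (148,127), far too big.

The rest is at scene (419,318), the tester at (240,280) and the puck at (364,388).

Run:
```python
from h import *
a,b=load("scene0"),load("side0")
P=dict(cell=((583,358),(343,456)),rest=((419,318),(403,329)),puck=((364,388),(316,296)),tab=((192,237),(439,163)),dial=((275,263),(425,210)))
for k,(p,q) in P.items(): print(k,tri((a,np.array(p)/1.5),(b,np.array(q)/1.5)))
w=load("wrist0");print(w["T_tool_cam"],w["K"])
ci=cv2.resize(a["img"][210:265,345:430],(680,440),interpolation=cv2.INTER_CUBIC)
out(ci,"rackcrop.png")
```

```text
cell (array([539.9, 233.1,  30.4]), array([1.7, 1.7]))
rest (array([531.5,  11.6,   6.1]), array([1.6, 1.6]))
puck (array([664.2, -19.3,   9. ]), array([1.5, 1.5]))
tab (array([ 553.1, -319.8,   71.5]), array([1.2, 1.2]))
dial (array([ 548.6, -194.4,   59.3]), array([1., 1.]))
[[ 5.79075283e-04 -9.62331614e-01 -2.71877784e-01  6.96203991e+01]
 [ 9.99999497e-01  7.79955309e-04 -6.30800565e-04 -3.79898407e-01]
 [ 8.19091847e-04 -2.71877281e-01  9.62331582e-01 -1.46071331e+02]
 [ 0.00000000e+00  0.00000000e+00  0.00000000e+00  1.00000000e+00]] [[317.13208585   0.         254.92434591]
 [  0.         317.13208585 197.23969731]
 [  0.           0.           1.        ]]
```

View pics/rackcrop.png

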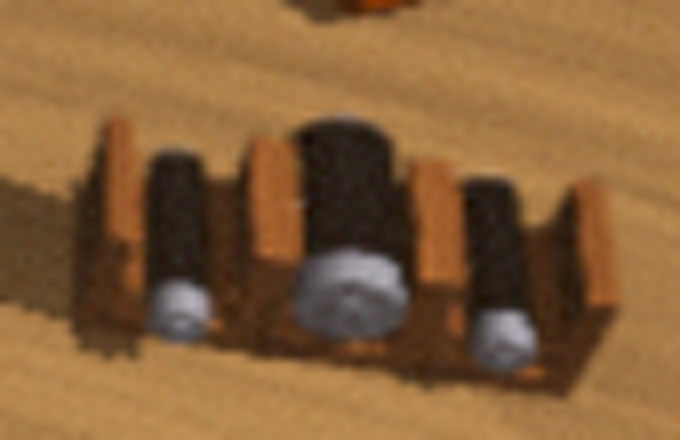

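The crop confirms it: the thick cell is in the middle groove, with its steel end at crop (352,295). Its groove neighbours are both slim. I'll move the wrist camera over the rack.

Emit:
{"method": "send_rows", "body": {"moves": [[[0.036,-0.03,0,0,0,-0.146,1],[0.036,-0.03,0,0,0,-0.146,1],[0.036,-0.03,0,0,0,-0.146,1],[0.036,-0.03,0,0,0,-0.146,1],[0.036,-0.03,0,0,0,-0.146,1],[0.036,-0.03,0,0,0,-0.146,1],[0.036,-0.03,0,0,0,-0.146,1],[0.036,-0.03,0,0,0,-0.146,1],[0.036,-0.03,0,0,0,-0.146,1],[0.036,-0.03,0,0,0,-0.146,1]]]}}

```text
clock: 1.15
eef_pos: [541.6, 296.8, 228.0]
tcp_rot: [-3.141, 0.0, 1.383]
contact_force: [-0.7, 0.8, 0.5]
opening: 1.004
grasp_force: 0.0
```

Run:
```python
from h import *
f=grab("wrist");save(f,"w1");s=sense();print(s["eef_pos"],s["tcp_rot"],s["qpos"])
```

```text
[546.58775863 292.66795484 228.15483242] [3.13786318e+00 1.45567979e-03 1.37182311e+00] [ 0.49113128  0.34429527  1.64611857 -0.00383235  1.14923216  0.69166654]
```

Emit:
{"method": "send_rows", "body": {"moves": [[[0,-0.03,0,0,0,0,1],[0,-0.03,0,0,0,0,1],[0,-0.02,0,0,0,0,1],[0,0,0,0,0,0,1]]]}}

```text
clock: 1.6
eef_pos: [540.1, 216.1, 227.9]
tcp_rot: [-3.141, 0.001, 1.387]
contact_force: [0.0, -0.0, -0.2]
opening: 1.003
grasp_force: 0.0
```

Run:
```python
from h import *
f=grab("wrist");save(f,"w2");s=sense();print(s["eef_pos"],s["tcp_rot"])
g=load("w1")
for x in (g,f): print(proj(x,(540,233,30)))
c=lambda x:cv2.resize((lambda p:x["img"][max(0,p[1]-85):p[1]+85,max(0,p[0]-110):p[0]+110])(proj(x,(540,233,30)).astype(int)),None,fx=3,fy=3)
out(np.vstack([cv2.resize(g["img"],(400,300)),cv2.resize(f["img"],(400,300))]),"w12.png",None,1)
```

```text
[540.33073404 217.50974099 228.06616491] [-3.14123788e+00  1.18140942e-04  1.38706939e+00]
[264.6 225.5]
[252.8 156.8]
```

View pics/w12.png

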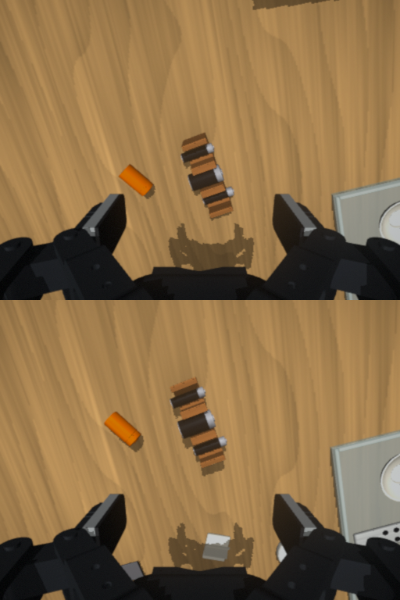

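The wrist views show the rack at (205,175) in the upper one and (198,425) in the lower. The thick cell is in the middle and its steel end faces right (+x). Next, an enlarged crop of both views.

Run:
```python
from h import *
g,f=load("w1"),load("w2")
a=g["img"][165:285,224:304];b=f["img"][95:215,212:292]
out(np.hstack([a,b]),"w12c.png",None,5)
```

```text
(no output)
```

View pics/w12c.png

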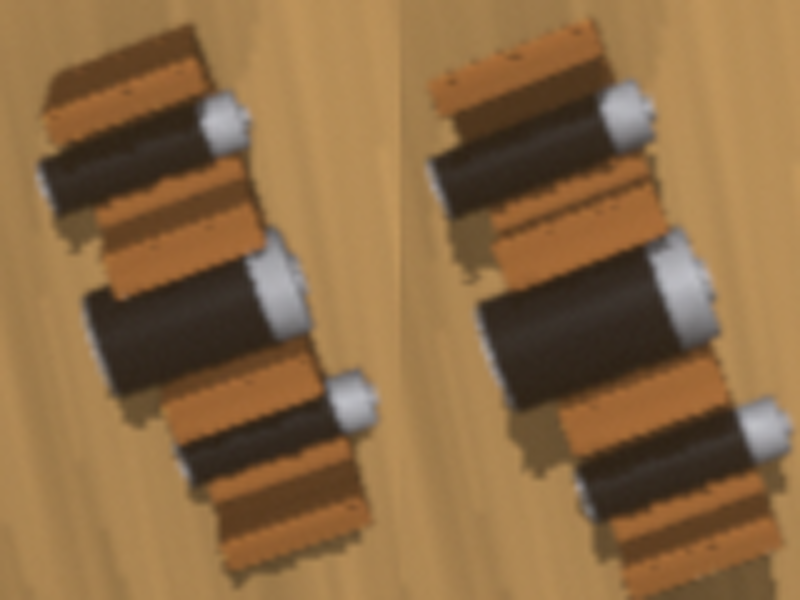

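Run:
```python
from h import *
g,f=load("w1"),load("w2");a,b=load("scene0"),load("side0")
L=tri((g,(244.8,234.2)),(f,(231.6,166.2)));R=tri((g,(282.4,221)),(f,(271.6,152)));print(L,R)
for z in(28.4,30): 
  l,r=atz(f,(231.6,166.2),z),atz(f,(271.6,152),z);print(l,r,(l+r)/2,np.linalg.norm(r-l),np.arctan2(*(r-l)[[1,0]])); l,r=atz(g,(244.8,234.2),z),atz(g,(282.4,221),z);print(l,r,(l+r)/2)
# scene/side check: ends in scene crop (352,290)/8+(345,210)
print(tri((a,(345+352/8,210+292/8)),(b,(324/1.5,455/1.5)),(f,(271.6,152))))
s=sense();print(s["eef_pos"],s["tcp_rot"])
```

```text
(array([515.5, 227.5,  32.1]), array([0.1, 0.1])) (array([561.1, 234.4,  29.4]), array([0.1, 0.1]))
[515.  226.8  28.4] [561.  234.2  28.4] [538.  230.5  28.4] 46.591415518311955 0.15950300698162212
[515.2 226.   28.4] [561.2 234.   28.4] [538.2 230.   28.4]
[515.2 227.1  30. ] [561.  234.5  30. ] [538.1 230.8  30. ] 46.39396512478747 0.16018769756098442
[515.4 226.6  30. ] [561.1 234.6  30. ] [538.25 230.6   30.  ]
(array([559.6, 235.8,  31.2]), array([1.3, 1.4, 1.7]))
[540.33073404 217.50974099 228.06616491] [-3.14123788e+00  1.18140942e-04  1.38706939e+00]
```

Emit:
{"method": "send_rows", "body": {"moves": [[[-0.001,0.007,0,0,0,0.115,1],[-0.001,0.006,0,0,0,0.115,1],[0,0,0,0,0,0.114,1],[0,0,-0.03,0,0,0,1],[0,0,-0.03,0,0,0,1],[0,0,-0.03,0,0,0,1],[0,0,-0.03,0,0,0,1],[0,0,-0.01,0,0,0,1],[0,0,0,0,0,0,1],[0,0,0,0,0,0,1]]]}}

```text
clock: 2.65
eef_pos: [539.1, 232.2, 99.2]
tcp_rot: [3.14, -0.0, 1.733]
contact_force: [-0.2, -0.1, 0.3]
opening: 1.005
grasp_force: 0.0
```

Run:
```python
from h import *
f=grab("wrist");save(f,"w3");s=sense();print(s["eef_pos"],s["tcp_rot"])
print(proj(f,(538.3,230.5,28.4)))
out(f["img"],"w3.png",(106,80,406,304),2.6)
```

```text
[539.37359655 232.14081205  99.60059039] [ 3.13954075e+00 -5.59301414e-04  1.73305529e+00]
[254.5 209.3]
```

View pics/w3.png

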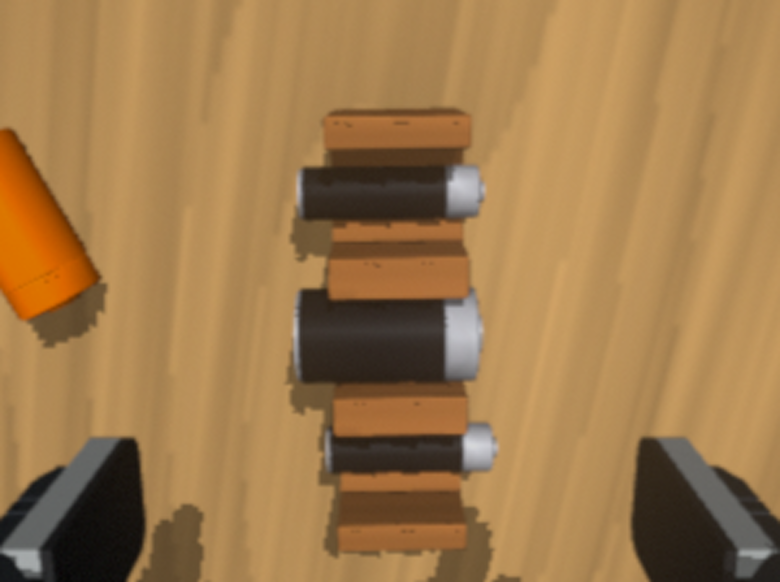

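The view is square on: the thick cell spans x 294–482 in the crop, centred at wrist pixel (255,209), which matches the prediction to within a pixel. I'll descend and close.

Emit:
{"method": "send_rows", "body": {"moves": [[[-0.0005,-0.0015,-0.03,0,0,0,1],[0,0,-0.03,0,0,0,1],[0,0,-0.015,0,0,0,1],[0,0,0,0,0,0,1],[0,0,0,0,0,0,0],[0,0,0,0,0,0,-1],[0,0,0,0,0,0,-1],[0,0,0,0,0,0,-1],[0,0,0,0,0,0,-1],[0,0,0,0,0,0,-1]]], "grip_force": 40}}

```text
clock: 3.7
eef_pos: [539.0, 230.4, 24.9]
tcp_rot: [3.139, -0.001, 1.733]
contact_force: [-0.6, -0.8, 5.6]
opening: 0.573
grasp_force: 40.5
```

Run:
```python
from h import *
f=grab("wrist");save(f,"w4");s=sense();print(s["eef_pos"],s["tcp_rot"],s["opening"]*85,s["grasp_force"],s["contact_force"])
```

```text
[538.9500277  230.37854592  24.93677756] [ 3.13914700e+00 -6.35255593e-04  1.73279073e+00] 48.271858996644724 40.4702353477478 [-1.06969977 -0.1382281   6.61626857]
```

Gripped (opening about 48 mm). I'll lift straight up, carry it towards the rest and look from two places.

Emit:
{"method": "send_rows", "body": {"moves": [[[0,0,0.01,0,0,0,-1],[0,0,0.02,0,0,0,-1],[0,0,0.03,0,0,0,-1],[0,0,0.03,0,0,0,-1],[0,-0.03,0.03,0,0,0,-1],[0,-0.04,0.01,0,0,0,-1],[0,-0.03,0,0,0,0,-1],[0,-0.02,0,0,0,0,-1],[0,0,0,0,0,0,-1],[0,0,0,0,0,0,-1]]]}}

```text
clock: 4.75
eef_pos: [538.1, 109.9, 154.1]
tcp_rot: [3.14, -0.0, 1.731]
contact_force: [0.1, 0.0, -0.3]
opening: 0.568
grasp_force: 41.9
```

Run:
```python
from h import *
f=grab("wrist");save(f,"w5");s=sense();print(s["eef_pos"],s["tcp_rot"],s["opening"],s["grasp_force"],s["contact_force"])
```

```text
[538.11568736 110.3894978  153.82226004] [ 3.14072570e+00 -3.32450946e-04  1.73246848e+00] 0.5691639016137263 41.930771470069885 [ 0.20597577 -1.10367346  0.03913109]
```

Emit:
{"method": "send_rows", "body": {"moves": [[[0,-0.03,0,0,0,0,-1],[0,-0.03,0,0,0,0,-1],[0,0,0,0,0,0,-1],[0,0,0,0,0,0,-1]]]}}

```text
clock: 5.2
eef_pos: [538.1, 50.5, 153.3]
tcp_rot: [3.141, -0.0, 1.732]
contact_force: [0.2, -0.2, -1.3]
opening: 0.57
grasp_force: 41.9
```

Run:
```python
from h import *
f=grab("wrist");save(f,"w6");g=load("w5");s=sense();print(s["eef_pos"],s["tcp_rot"],s["opening"],s["grasp_force"],s["contact_force"])
def c(x):
    p=proj(x,(531,12,8)).astype(int);o=(p-[50,50]).clip(0);print(p,o);return x["img"][o[1]:o[1]+100,o[0]:o[0]+100]
a=cv2.resize(c(g),(400,400),interpolation=cv2.INTER_CUBIC);b=cv2.resize(c(f),(400,400),interpolation=cv2.INTER_CUBIC)
d=np.hstack([cv2.resize(f["img"],(267,200)),cv2.resize(g["img"],(267,200)),np.zeros((200,266,3),np.uint8)])
out(np.vstack([np.hstack([a,b]),d]),"rest.png")
```

```text
[538.05105821  50.92114381 153.26334331] [ 3.14139969e+00 -4.43388239e-04  1.73293129e+00] 0.5695256964565766 41.9036990404129 [ 0.94952887  0.30197966 -0.44346731]
[233 273] [183 223]
[242 220] [192 170]
```

View pics/rest.png

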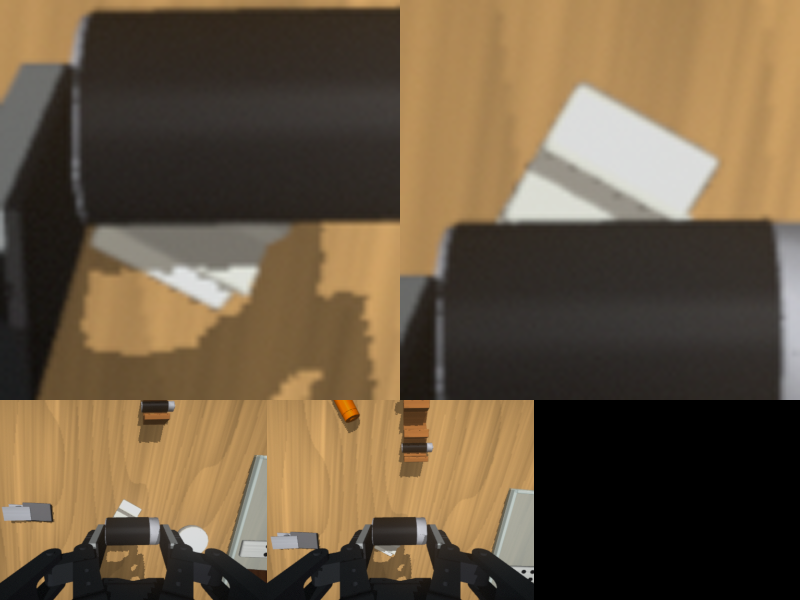

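The held cell hides the rest. Image up is +y, so I have to look from beyond it (lower y). I'll go on past the rest and over the tester, taking two views of each.

Emit:
{"method": "send_rows", "body": {"moves": [[[0,-0.04,0,0,0,0,-1],[0,-0.04,0,0,0,0,-1],[0,-0.03,0,0,0,0,-1],[0,0,0,0,0,0,-1],[0,0,0,0,0,0,-1]]]}}

```text
clock: 5.75
eef_pos: [538.2, -59.3, 153.2]
tcp_rot: [3.141, -0.0, 1.732]
contact_force: [0.1, 0.3, -1.5]
opening: 0.571
grasp_force: 41.9
```

```bash
python3 -c "
from h import *
save(grab('wrist'),'r1')"
```

Emit:
{"method": "send_rows", "body": {"moves": [[[0,-0.04,0.01,0,0,0,-1],[0,-0.04,0.01,0,0,0,-1],[0,0,0,0,0,0,-1],[0,0,0,0,0,0,-1]]]}}

```text
clock: 6.2
eef_pos: [538.2, -139.3, 173.3]
tcp_rot: [3.141, -0.0, 1.733]
contact_force: [-0.9, 0.0, -0.7]
opening: 0.571
grasp_force: 41.9
```

```bash
python3 -c "
from h import *
save(grab('wrist'),'r2')"
```

Emit:
{"method": "send_rows", "body": {"moves": [[[0,-0.04,0.01,0,0,0,-1],[0,-0.04,0.01,0,0,0,-1],[0,-0.04,0.01,0,0,0,-1],[0,-0.04,0,0,0,0,-1],[0,-0.03,0,0,0,0,-1],[0,0,0,0,0,0,-1],[0,0,0,0,0,0,-1]]]}}

```text
clock: 6.95
eef_pos: [538.0, -328.7, 202.4]
tcp_rot: [-3.141, -0.001, 1.733]
contact_force: [-0.4, 0.7, 0.2]
opening: 0.573
grasp_force: 41.9
```

```bash
python3 -c "
from h import *
save(grab('wrist'),'t1')"
```

Emit:
{"method": "send_rows", "body": {"moves": [[[0,-0.04,0,0,0,0,-1],[0,-0.04,0,0,0,0,-1],[0,0,0,0,0,0,-1],[0,0,0,0,0,0,-1]]]}}

```text
clock: 7.4
eef_pos: [538.1, -408.7, 202.7]
tcp_rot: [-3.141, -0.001, 1.733]
contact_force: [0.8, 0.9, -0.7]
opening: 0.569
grasp_force: 41.9
```

Run:
```python
from h import *
save(grab('wrist'),'t2');s=sense();print(s["eef_pos"],s["clock"])
def c(k,P,w,h,z):
    x=load(k);p=proj(x,P).astype(int);o=np.array([min(max(p[0]-w//2,0),512-w),min(max(p[1]-h//2,0),384-h)]);print(k,p,o,-x["R"].T@x["t"])
    return cv2.resize(x["img"][o[1]:o[1]+h,o[0]:o[0]+w],None,fx=z,fy=z,interpolation=cv2.INTER_CUBIC)
R=np.vstack([c('r1',(531,12,8),75,75,4),c('r2',(531,12,8),75,75,4)])
T=[c(k,(550,-255,30),150,180,600/180) for k in('t1','t2')]
out(np.hstack(T)[:, :800],"tt.png"); out(np.hstack([R,np.zeros((600,20,3),np.uint8)]),"rr.png")
# combine: rest at left 2x 4, tester at right
```

```text
[ 538.06195001 -408.13289294  202.7641242 ] 7.45
r1 [260 104] [223  67] [526.46615604   8.6032325  299.30090788]
r2 [275  10] [238   0] [526.4597913  -71.32742347 319.40696381]
t1 [280 105] [205  15] [ 526.44430703 -260.84946498  348.57818894]
t2 [296  14] [221   0] [ 526.45072434 -340.87560949  348.87147138]
```

Run:
```python
from h import *
def cc(k,o,w,h,W,H): return cv2.resize(load(k)["img"][o[1]:o[1]+h,o[0]:o[0]+w],(W,H),interpolation=cv2.INTER_CUBIC)
L=np.vstack([cc('r1',(223,67),75,75,300,300),cc('r2',(238,0),75,75,300,300)])
out(np.hstack([L,cc('t1',(220,15),125,150,500,600)]),"rt.png")
```

```text
(no output)
```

View pics/rt.png

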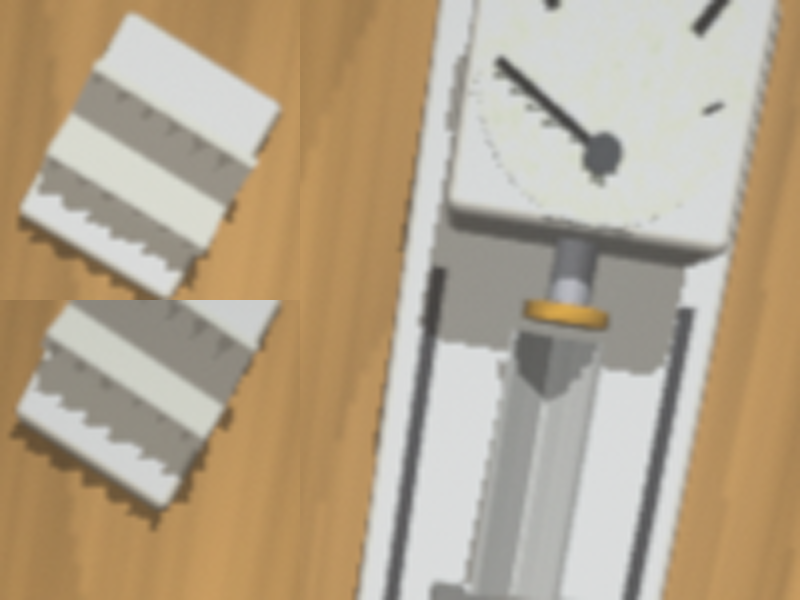

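The two rest views show plate corners in the r1 crop at (130,12), (280,107), (170,297) and (22,212), with the groove along the short side. In t1 the housing's front top edge runs from (452,207) to (728,245), the plunger disc is at (566,313), and the V line goes from (548,395) to (512,600).

Run:
```python
from h import *
r1,r2,t1=load('r1'),load('r2'),load('t1')
A=lambda p:(223+p[0]/4,67+p[1]/4)
B=lambda p:(238+p[0]/4,p[1]/4)
T=lambda p:(220+(p[0]-300)/4,15+p[1]/4)
print("L",tri((r1,A((22,212))),(r2,B((20,110)))),"B",tri((r1,A((170,297))),(r2,B((162,208)))))
print("ridge",tri((r1,A((50,152))),(r2,B((45,35)))),tri((r1,A((205,248))),(r2,B((208,132)))))
C=[atz(r1,A(p),6) for p in((130,12),(280,107),(170,297),(22,212))];print(C)
print("cen",np.mean(C,0),"ang",[np.arctan2(*(C[i]-C[j])[[1,0]]) for i,j in((1,0),(2,3))],[np.linalg.norm(C[i]-C[j]) for i,j in((1,0),(2,3),(0,3),(1,2))])
for p in((50,152),(205,248),(255,163),(100,65),(230,205),(75,113)): print(p,atz(r1,A(p),17))
print("house",*[atz(t1,T(p),58) for p in((452,207),(728,245))]);h=[atz(t1,T(p),58) for p in((452,207),(728,245))];d=h[1]-h[0];print(np.linalg.norm(d),np.arctan2(d[1],d[0]),(h[0]+h[1])/2)
print("disc",atz(t1,T((566,313)),38.4))
print("V",*[atz(t1,T(p),20) for p in((548,395),(512,600))])
print("ridges",*[atz(t1,T(p),30) for p in((515,335),(470,590),(600,350),(555,600))])
```

```text
L (array([504.7,  -5.9,   8.2]), array([0.1, 0.1])) B (array([540.2, -19.6,   3. ]), array([0.5, 0.5]))
ridge (array([508.9,   7.8,  14.9]), array([0.5, 0.5])) (array([545.7,  -6.4,  21.2]), array([0.2, 0.2]))
[array([521.7,  39.3,   6. ]), array([557.4,  25.4,   6. ]), array([540.5, -19.3,   6. ]), array([504.5,  -6. ,   6. ])]
cen [531.025   9.85    6.   ] ang [np.float64(-0.371296748987768), np.float64(-0.3538911725530336)] [np.float64(38.31057295316784), np.float64(38.37824904812621), np.float64(48.45544345065888), np.float64(47.78807382600809)]
(50, 152) [509.5   7.8  17. ]
(205, 248) [545.8  -6.6  17. ]
(255, 163) [553.2  12.7  17. ]
(100, 65) [517.3  26.9  17. ]
(230, 205) [549.5   3.2  17. ]
(75, 113) [513.6  16.5  17. ]
house [ 523.  -227.3   58. ] [ 582.8 -225.2   58. ]
59.836861548714225 0.035102631986569474 [ 552.9  -226.25   58.  ]
disc [ 552.7 -243.4   38.4]
V [ 553.5 -262.3   20. ] [ 553.8 -314.8   20. ]
ridges [ 542.3 -249.8   30. ] [ 542.  -312.4   30. ] [ 563.1 -249.9   30. ] [ 563.7 -311.4   30. ]
```

Rest: centre (531,10), groove at −0.362 rad. The triangulated plate and ridge heights average about 6 and 18, which fits the text. I'll go back there and lay the cell in.

Emit:
{"method": "send_rows", "body": {"moves": [[[-0.001,0.042,0,0,0,-0.052,-1],[-0.001,0.042,0,0,0,-0.052,-1],[-0.001,0.042,-0.01,0,0,-0.052,-1],[-0.001,0.042,-0.01,0,0,-0.052,-1],[-0.001,0.042,-0.01,0,0,-0.052,-1],[-0.001,0.042,-0.01,0,0,-0.052,-1],[-0.001,0.042,-0.01,0,0,-0.053,-1],[0,0.042,-0.01,0,0,-0.053,-1],[0,0.042,-0.02,0,0,-0.053,-1],[0,0.04,-0.02,0,0,-0.053,-1]]]}}

```text
clock: 8.45
eef_pos: [529.9, 11.3, 103.2]
tcp_rot: [3.141, -0.001, 1.208]
contact_force: [1.0, 0.5, -0.2]
opening: 0.566
grasp_force: 41.9
```

Emit:
{"method": "send_rows", "body": {"moves": [[[0,0,-0.02,0,0,0,-1],[0,0,-0.02,0,0,0,-1],[0,0,0,0,0,0,-1],[0,0,0,0,0,0,-1]]]}}

```text
clock: 8.85
eef_pos: [530.2, 8.8, 63.5]
tcp_rot: [-3.141, 0.0, 1.21]
contact_force: [-0.4, 0.2, -0.3]
opening: 0.569
grasp_force: 41.9
```

Run:
```python
from h import *
s=sense();print(s["eef_pos"],s["tcp_rot"],s["opening"],s["grasp_force"],s["contact_force"],s["clock"])
save(grab("wrist"),"p1")
t=load("t2");a=load("t1")
b,c=load("scene0"),load("side0")
def cc(f,o,w,h,W,H): return cv2.resize(f["img"][o[1]:o[1]+h,o[0]:o[0]+w],(W,H),interpolation=cv2.INTER_CUBIC)
L=cc(t,(220,0),112,150,448,600)
R=np.vstack([cc(b,(110,150),100,60,352,211),cc(c,(255,98),60,66,352,389)])
out(np.hstack([L,R]),"tj.png")
```

```text
[530.20375991   8.83726108  63.5047458 ] [-3.14076111e+00  1.80865975e-04  1.20999270e+00] 0.5686903605951137 41.85780465602875 [-0.41693424  0.2241684  -0.32935918] 8.85
```

View pics/tj.png

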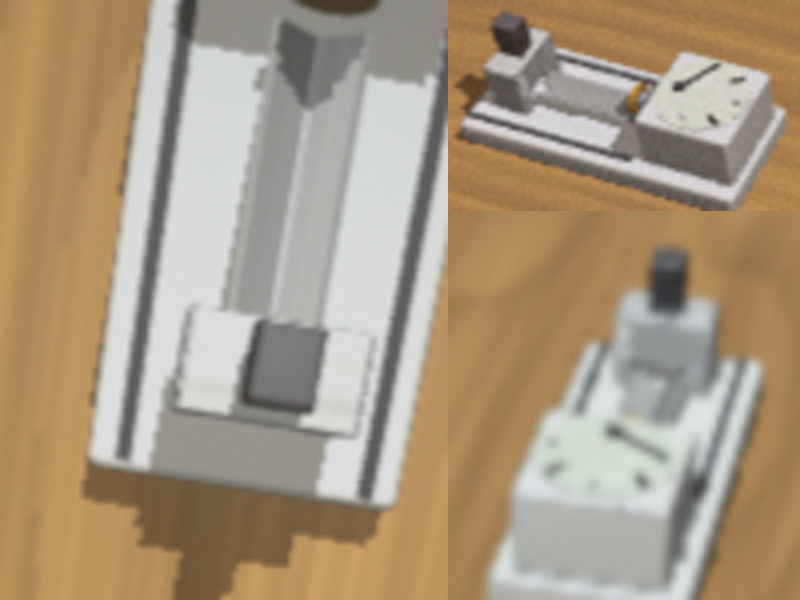

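In the t2 crop the tab top is at (287,362), the base front corners at (92,460) and (390,505), and the V line runs from (308,108) to (272,320). The side views agree on the layout.

Run:
```python
from h import *
t1,t2=load('t1'),load('t2')
T1=lambda p:(220+(p[0]-300)/4,15+p[1]/4)
T2=lambda p:(220+p[0]/4,p[1]/4)
l,r=[atz(t2,T2(p),18) for p in((92,460),(390,505))];d=r-l;print("base",l,r,(l+r)/2,np.linalg.norm(d),np.arctan2(d[1],d[0]))
print("tab corners",*[atz(t2,T2(p),79) for p in((260,322),(328,328),(312,410),(250,400))],"cen",atz(t2,T2((287,364)),79))
print("V",*[atz(t2,T2(p),20) for p in((308,108),(272,320))],tri((t1,T1((548,395))),(t2,T2((308,108)))))
print("rl",*[atz(t2,T2(p),30) for p in((270,75),(225,310),(367,40),(330,325))])
print("jawblock",*[atz(t2,T2(p),54) for p in((190,305),(375,335))])
print("rails",*[atz(t2,T2(p),18) for p in((185,35),(123,458),(447,98),(367,498))])
# all tester vertical check of jaw tab with scene+side: scene crop origin (110,150) scale 3.52; side (255,98) scale 5.87,5.89
b,c=load('scene0'),load('side0')
S=lambda p:(110+(p[0]-448)/3.52,150+p[1]/3.52); D=lambda p:(255+(p[0]-448)/5.867,98+(p[1]-211)/5.894)
print("tab3",tri((b,S((511,17))),(c,D((670,252))),(t2,T2((287,362)))))
```

```text
base [ 515.2 -350.    18. ] [ 591.8 -348.6   18. ] [ 553.5 -349.3   18. ] 76.61279266545493 0.018274727753027093
tab corners [ 546.4 -316.4   79. ] [ 560.1 -315.3   79. ] [ 560.  -331.3   79. ] [ 547.2 -331.4   79. ] cen [ 553.3 -323.4   79. ]
V [ 553.  -262.9   20. ] [ 553.6 -310.1   20. ] (array([ 553.5, -262.3,   17.4]), array([0.3, 0.3]))
rl [ 542.4 -260.1   30. ] [ 541.4 -310.7   30. ] [ 562.5 -249.7   30. ] [ 566.5 -309.9   30. ]
jawblock [ 532.5 -313.2   54. ] [ 573.6 -312.7   54. ]
rails [ 522.  -252.1   18. ] [ 522.8 -348.2   18. ] [ 584.9 -255.1   18. ] [ 585.7 -347.9   18. ]
tab3 (array([ 552.6, -321.1,   80.1]), array([3.2, 1.8, 2. ]))
```

Emit:
{"method": "send_rows", "body": {"moves": [[[0.001,0.0012,-0.02,0,0,0,-1],[0,0,-0.012,0,0,0,-1],[0,0,-0.006,0,0,0,-1],[0,0,0,0,0,0,-1],[0,0,0,0,0,0,-1]]]}}

```text
clock: 9.4
eef_pos: [532.1, 9.0, 25.6]
tcp_rot: [3.141, -0.0, 1.209]
contact_force: [0.4, -0.3, -0.2]
opening: 0.572
grasp_force: 41.9
```

Tester: axis x≈553.3, yaw≈0.012, origin y≈−256.3, jaw≈1.5 mm, tab top at 80. The independent marks all agree. I'll finish laying the cell down and change grip.

Emit:
{"method": "send_rows", "body": {"moves": [[[-0.0005,0.0005,-0.002,0,0,0,-1],[0,0,-0.0015,0,0,0,-1],[0,0,0,0,0,0,-1],[0,0,0,0,0,0,-0.2],[0,0,0,0,0,0,0.3],[0,0,0,0,0,0,0.6],[0,0,0,0,0,0,0.6],[0,0,0,0,0,0,0.6]]]}}

```text
clock: 10.2
eef_pos: [531.4, 9.7, 21.6]
tcp_rot: [-3.142, -0.0, 1.209]
contact_force: [-0.3, -0.5, -1.2]
opening: 0.797
grasp_force: 0.0
```

Emit:
{"method": "send_rows", "body": {"moves": [[[0,0,0.02,0,0,0,0.6],[0,0,0.03,0,0,0,0.6],[0,0,0.03,0,0,0,0.6],[0,0,0,0,0,0.14,0.6],[0,0,0,0,0,0.14,0.6],[0,0,0,0,0,0.14,0.6],[0,0,0,0,0,0.14,0.6],[0,0,0,0,0,0.14,0.6],[0,0,0,0,0,0.14,0.6],[0,0,0,0,0,0.14,0.6]]]}}

```text
clock: 11.2
eef_pos: [531.3, 9.6, 101.6]
tcp_rot: [-3.141, -0.0, 2.195]
contact_force: [0.9, -0.3, 0.4]
opening: 0.803
grasp_force: 0.0
```

Emit:
{"method": "send_rows", "body": {"moves": [[[0,0,0,0,0,0.14,0.6],[0,0,0,0,0,0.14,0.6],[0,0,0,0,0,0.14,0.6],[0,0,0,0,0,0.14,0.6],[0,0,0,0,0,0.03,0.6],[0,0,0,0,0,0,0.6],[0,0,0,0,0,0,0.6]]]}}

```text
clock: 11.9
eef_pos: [531.4, 9.6, 101.6]
tcp_rot: [-3.142, -0.0, 2.776]
contact_force: [0.5, 0.6, 0.0]
opening: 0.8
grasp_force: 0.0
```

Run:
```python
from h import *
f=grab("wrist");save(f,"q1");s=sense();print(s["eef_pos"],s["tcp_rot"],s["qpos"][5])
hsv=cv2.cvtColor(f["img"],cv2.COLOR_RGB2HSV)
p=proj(f,(531.2,10,24.9));print(p)
x,y=p.astype(int);m=np.zeros(hsv.shape[:2],np.uint8);m[max(0,y-60):y+60,x-60:x+60]=(hsv[max(0,y-60):y+60,x-60:x+60,2]<75)
n,l,st,c=cv2.connectedComponentsWithStats(m)
for i in range(1,n):
    if st[i,4]>150:
        r=cv2.minAreaRect(np.argwhere(l==i)[:,::-1].astype(np.float32));print(st[i],c[i],r)
out(f["img"],"q1.png",(106,60,406,285),2.6)
```

```text
[531.38745079   9.61777624 101.6663283 ] [-3.14158328e+00  2.12425722e-05  2.77631616e+00] -1.1902188642287377
[256.1 205.5]
[ 239  175   35   55 1760] [255.44829545 202.65681818] ((255.43701171875, 202.2712860107422), (34.10483169555664, 53.82701110839844), 1.3019527196884155)
```

The black wrapper blob is upright at (255,203), about where the cell was predicted, so it lies in the groove. I'll grip the waist.

Emit:
{"method": "send_rows", "body": {"moves": [[[0,0,-0.03,0,0,0,0.6],[0,0,-0.03,0,0,0,0.6],[0,0,-0.013,0,0,0,0.6],[0,0,0,0,0,0,0.6],[0,0,0,0,0,0,0],[0,0,0,0,0,0,-1],[0,0,0,0,0,0,-1],[0,0,0,0,0,0,-1],[0,0,0,0,0,0,-1],[0,0,0,0,0,0,-1]]], "grip_force": 40}}

```text
clock: 12.95
eef_pos: [532.6, 9.8, 30.8]
tcp_rot: [3.14, 0.002, 2.779]
contact_force: [-4.9, 0.8, 18.5]
opening: 0.161
grasp_force: 32.5
```

Emit:
{"method": "send_rows", "body": {"moves": [[[0,0,0,0,0,0,-1],[0,0,0.02,0,0,0,-1],[0,0,0.03,0,0,0,-1],[0,0,0.03,0,0,0,-1],[0,0,0.03,0,0,-0.12,-1],[0,-0.02,0.01,0,0,-0.12,-1],[0.002,-0.04,0,0,0,-0.12,-1],[0.003,-0.04,0,0,0,-0.12,-1],[0.003,-0.04,0,0,0,-0.12,-1],[0.003,-0.04,0,0,0,-0.12,-1]]]}}

```text
clock: 13.95
eef_pos: [542.4, -172.0, 149.4]
tcp_rot: [3.141, 0.001, 2.054]
contact_force: [-0.1, -0.0, 0.1]
opening: -0.001
grasp_force: 0.0
```

Emit:
{"method": "send_rows", "body": {"moves": [[[0.003,-0.04,0,0,0,-0.12,-1],[0.003,-0.03,0,0,0,-0.12,-1],[0.003,-0.02,0,0,0,-0.12,-1],[0.002,-0.01,0,0,0,-0.113,-1],[0,0,0,0,0,0,-1],[0,0,0,0,0,0,-1],[0,0,0,0,0,0,-1]]]}}

```text
clock: 14.65
eef_pos: [553.2, -269.6, 148.8]
tcp_rot: [-3.141, -0.0, 1.589]
contact_force: [-0.2, 0.6, -0.4]
opening: 0.001
grasp_force: 0.0
```

Run:
```python
from h import *
f=grab("wrist");save(f,"q2");s=sense();print(s["eef_pos"],s["tcp_rot"],s["opening"],s["grasp_force"])
a=grab("side");save(a,"s2");b=grab("scene");save(b,"c2")
def cc(f,o,w,h,W,H): return cv2.resize(f["img"][o[1]:o[1]+h,o[0]:o[0]+w],(W,H),interpolation=cv2.INTER_CUBIC)
out(np.hstack([cc(f,(106,84),300,300,400,400),cc(a,(230,50),100,150,267,400)]),"q2.png")
```

```text
[ 553.28549424 -269.54567342  148.81106053] [-3.14146874e+00 -1.84878569e-04  1.58854463e+00] -0.003261773296427897 0.0
```

The cell slipped out at this grip (opening 0). I'll find where it is, using numbers from the images.

Run:
```python
from h import *
for k in("c2","s2"):
    f=load(k);p=proj(f,(531.2,10,20)).astype(int);print(k,p)
    x0,y0=p[0]-22,p[1]-20
    im=f["img"][y0:y0+40,x0:x0+44].astype(int)
    for r in im:
        print("".join("#" if v.max()<70 else ("W" if v.min()>150 else("g" if v.max()-v.min()<30 else ".")) for v in r))
q=load("q1");
for n in ((506,19,6),(531.2,10,24.9),(556,0,25)): print(proj(q,n))
```

```text
c2 [278 206]
............................................
............................................
............................................
............................................
............................................
............................................
............................................
............................................
............................................
...........................##g..............
..........................#####g............
.........................#######g...........
........................#########g..........
.......................###########..........
......................#############.........
....................###############.........
...................################.........
.................##################.........
................##################..........
...............gg################...........
..............gggggg###########ggW..........
.............ggggWWgg#########ggW...........
............gggggWWWWg#######ggWW...........
...........gggggggWWWgg#####gWWWWW..........
.......
[... 1867 characters left out ...]
WWWWWWggg####gggggggg.......
.........WWWWWWWWWWWWWWWggg##ggggggg........
........WWWWWWWWWWWWWWWWWWggggggggg.........
........WWWWWWWWWWWWWWWWWWWWgggggg..........
........WWWWWWWWWWWWWWWWWWWWggggg...........
.........WWWWWWWWWWWWWWWWWWWWWg.............
...........WWWWWWWWWWWWWWWWWWWg.............
.............WWWWWWWWWWWWWWWWg..............
...............WWWWWWWWWWWWWg...............
.................WWWWWWWWWWg................
..................gWWWWWWWg.................
....................gWWWWg..................
.......................Wg...................
............................................
............................................
[255.3 165.1]
[256.1 205.5]
[255.5 239.3]
```

Run:
```python
from h import *
def pt(f,X):
    T=np.linalg.inv(np.array(f["T_tool_cam"]));c=T[:3,:3]@np.array(X)+T[:3,3];u=f["K"]@c;return (u[:2]/u[2]).round(0)
q=load("q2");
for t in(0,4,17,30): print(t,[pt(q,(x,0,t)) for x in(11,-11)],"open",[pt(q,(x,42,t)) for x in(11,-11)])
def art(f,x0,x1,y0,y1,sx,sy):
    for y in range(y0,y1,sy): print(y,"".join("#" if v.max()<60 else("g" if v.max()-v.min()<25 else ".") for v in f["img"][y,x0:x1:sx].astype(int)))
art(q,200,312,150,384,2,4)
art(load("w3"),340,430,230,360,2,4)
```

```text
0 [array([256., 229.]), array([256., 269.])] open [array([342., 229.]), array([338., 270.])]
4 [array([256., 226.]), array([256., 266.])] open [array([339., 226.]), array([336., 266.])]
17 [array([256., 218.]), array([256., 255.])] open [array([333., 218.]), array([331., 255.])]
30 [array([256., 210.]), array([256., 245.])] open [array([328., 210.]), array([326., 245.])]
150 ......ggggggggggggggggggggggggggggggggggggggggggggg.....
154 ......ggggggggggggggggggggggggggggggggggggggggggggg.....
158 ......ggggggggggggggggggggggggggggggggggggggggggggg.....
162 ......gggggggggggggggg............gggggggggggggggg......
166 ......gggggggggggggggggg........gggggggggggggggggg......
170 ......gggggggggggggggggggggggggggggggggggggggggggg......
174 ......gggggggggggggggggggggggggggggggggggggggggggg......
178 ......gggggggggggggggggggggggggggggggggggggggggggg......
182 ......gggggggggggggggggggggggggggggggggggggggggggg......
186 ......gggggggggggggggggggggggggggggggggggggggggggg......
190 ......gggggggggggggggggggggggggggggggggggggggggggg......
194 ......gggggggggggggggggggggggggggggggggggggggggggg.
[... 3822 characters left out ...]

306 .........####################################
310 ..........###################################
314 ...........##################################
318 .............################################
322 ..............###############################
326 ..............###############################
330 ............g################################
334 ...........##################################
338 .........####################################
342 ........#####################################
346 ......#######################################
350 .....########################################
354 ...##########################################
358 ..###########################################
```

Run:
```python
from h import *
for k in("c2","s2"):
    f=load(k)
    for t in(30,17,0,-17): print(k,t,proj(f,(553.3,-269.5,148.8-t)))
    x,y=proj(f,(553.3,-269.5,148.8)).astype(int)
    for yy in range(y-30,y+34): print(yy,"".join("#" if v.max()<70 else("W" if v.min()>150 else "g" if v.max()-v.min()<28 else ".") for v in f["img"][yy,x-28:x+28].astype(int)))
```

```text
c2 30 [144.1 146.6]
c2 17 [142.7 141.7]
c2 0 [140.8 135.2]
c2 -17 [138.9 128.4]
105 .gg###################################..................
106 .#####################################..................
107 g#####################################..................
108 g##g#################################...................
109 g###################################....................
110 ##g###############################......................
111 g################################.......................
112 gg#######ggg#####################.......................
113 ggg#######g######################.......................
114 gg###############################.......................
115 #################################.......................
116 #################################.......................
117 #################################.......................
118 ################################g.......................
119 ##############################ggg.......................
120 ..############################ggg.......................
121 ....############################g.......
[... 6126 characters left out ...]
gg######.....................
112 .......................gWWWWgg####gggg..................
113 .......................gWWWWgg####gggggg................
114 .......................WWWWWgggggggWWWWgg...............
115 .......................WWWWWWgggggWWWWWgg...............
116 .......................WWWWWWWWWWWWWWWWgg...............
117 .......................WWWWWWWWWWWWWWWWgg...............
118 .......................WWWWgggggWWWWWWWgg...............
119 ......................WWWWggggggggWWWWggg...............
120 .....................gWWWWggggggggggWWgg................
121 .................WWWgWWWWWggggggggggWggg................
122 .................WWWgWWWWWggggggggggWgggggg.............
```

The side and scene images put the shut fingertips at about the TCP, not 17 mm ahead of it, so the pads only caught the cell's crown. The cell is still on the rest. I'll go back, check its pose and grip about 16 mm lower.

Emit:
{"method": "send_rows", "body": {"moves": [[[-0.002,0.031,0,0,0,0.132,0.6],[-0.002,0.031,0,0,0,0.132,0.6],[-0.002,0.031,0,0,0,0.132,0.6],[-0.002,0.031,0,0,0,0.132,0.6],[-0.002,0.031,0,0,0,0.132,0.6],[-0.003,0.031,0,0,0,0.132,0.6],[-0.003,0.031,-0.015,0,0,0.132,0.6],[-0.003,0.031,-0.015,0,0,0.132,0.6],[-0.003,0.031,-0.017,0,0,0.131,0.6],[0,0,0,0,0,0,0.6]]]}}

```text
clock: 15.8
eef_pos: [529.3, 11.7, 99.9]
tcp_rot: [-3.141, -0.004, 2.78]
contact_force: [-0.0, 0.1, -0.5]
opening: 0.797
grasp_force: 0.0
```

Emit:
{"method": "send_rows", "body": {"moves": [[[0,0,0,0,0,0,0.6],[0,0,0,0,0,0,0.6]]]}}

```text
clock: 16.0
eef_pos: [532.0, 8.1, 102.3]
tcp_rot: [3.141, 0.001, 2.772]
contact_force: [0.0, 0.4, 0.2]
opening: 0.801
grasp_force: 0.0
```

Run:
```python
from h import *
f=grab("wrist");save(f,"q3");s=sense();print(s["eef_pos"],s["tcp_rot"],s["opening"])
for k in("q1","q3"):
    f=load(k);p=proj(f,(531.2,10,24.9));x,y=p.astype(int);print(k,p)
    v=f["img"].max(2);m=np.zeros(v.shape,np.uint8);m[y-60:y+60,x-60:x+60]=v[y-60:y+60,x-60:x+60]<75
    n,l,st,c=cv2.connectedComponentsWithStats(m)
    for i in range(1,n):
        if st[i,4]>300: print(st[i],c[i],cv2.minAreaRect(np.argwhere(l==i)[:,::-1].astype(np.float32)))
im=f["img"].astype(int)
for yy in range(y-60,y+70,3): print(yy,"".join("#" if v.max()<75 else("W" if v.min()>150 else "g" if v.max()-v.min()<28 else ".") for v in im[yy,x-60:x+60:2]))
```

```text
[532.03872737   7.87517095 102.35865681] [3.14132283e+00 1.25006439e-03 2.77123047e+00] 0.7994142100408071
q1 [256.1 205.5]
[ 239  175   35   55 1760] [255.44829545 202.65681818] ((255.43701171875, 202.2712860107422), (34.10483169555664, 53.82701110839844), 1.3019527196884155)
q3 [257.7 203.7]
[ 240  173   35   55 1759] [256.9533826  200.54007959] ((257.0, 200.0), (54.0, 34.0), 90.0)
143 ............................................................
146 ............................................................
149 ............................................................
152 ............................................................
155 ............................................................
158 ............................................................
161 ............................................................
164 ............................................................
167 ............................................................
170 ......................ggggggggggggggggg.....................
173 ...............ggggggg#gggggggggggggggggWWWWWW.............
[... 1446 characters left out ...]
..................................................
245 ............................................................
248 ............................................................
251 ............................................................
254 ............................................................
257 ............................................................
260 ............................................................
263 ............................................................
266 ............................................................
269 ............................................................
272 ............................................................
```

The cell has not moved (rows 169–240, centred at (257,204)). I'll descend to TCP z≈12.

Emit:
{"method": "send_rows", "body": {"moves": [[[-0.001,0.002,-0.03,0,0,0,0.6],[0,0,-0.03,0,0,0,0.6],[0,0,-0.014,0,0,0,0.6],[0,0,-0.005,0,0,0,0.6],[0,0,-0.005,0,0,0,0.6],[0,0,-0.005,0,0,0,0.6],[0,0,0,0,0,0,0.6]]]}}

```text
clock: 16.75
eef_pos: [530.7, 10.5, 12.9]
tcp_rot: [3.141, 0.0, 2.773]
contact_force: [0.1, -0.7, 0.4]
opening: 0.798
grasp_force: 0.0
```

Emit:
{"method": "send_rows", "body": {"moves": [[[0,0,0,0,0,0,0],[0,0,0,0,0,0,-0.2],[0,0,0,0,0,0,-0.6],[0,0,0,0,0,0,-1],[0,0,0,0,0,0,-1],[0,0,0,0,0,0,-1]]], "grip_force": 30}}

```text
clock: 17.35
eef_pos: [530.7, 10.6, 13.2]
tcp_rot: [3.141, 0.001, 2.773]
contact_force: [-1.1, -0.8, 5.9]
opening: 0.29
grasp_force: 29.2
```

Opening 0.29 means it is on the full diameter. Lift and go over the tester.

Emit:
{"method": "send_rows", "body": {"moves": [[[0,0,0.01,0,0,0,-1],[0,0,0.03,0,0,0,-1],[0,0,0.03,0,0,0,-1],[0,0,0.03,0,0,-0.1,-1],[0.002,-0.02,0.02,0,0,-0.12,-1],[0.002,-0.03,0.01,0,0,-0.12,-1],[0.003,-0.04,0,0,0,-0.12,-1],[0.003,-0.04,0,0,0,-0.12,-1],[0.003,-0.04,0,0,0,-0.12,-1],[0.003,-0.04,0,0,0,-0.12,-1]]]}}

```text
clock: 18.35
eef_pos: [546.2, -200.9, 143.4]
tcp_rot: [3.141, 0.0, 1.948]
contact_force: [1.8, 0.2, -0.5]
opening: 0.286
grasp_force: 29.8
```

Emit:
{"method": "send_rows", "body": {"moves": [[[0.003,-0.03,0,0,0,-0.12,-1],[0.003,-0.03,0,0,0,-0.12,-1],[0.001,-0.014,0,0,0,-0.13,-1],[0,0,0,0,0,0,-1],[0,0,0,0,0,0,-1]]]}}

```text
clock: 18.85
eef_pos: [553.0, -273.1, 142.8]
tcp_rot: [-3.141, -0.001, 1.585]
contact_force: [0.3, 0.4, -0.8]
opening: 0.291
grasp_force: 29.8
```

Run:
```python
from h import *
f=grab("wrist");save(f,"q4");s=sense();print(s["eef_pos"],s["tcp_rot"],s["opening"],s["grasp_force"])
im=f["img"].astype(int)
for yy in range(120,330,4): print(yy,"".join("#" if v.max()<75 else("W" if v.min()>150 else "g" if v.max()-v.min()<28 else ".") for v in im[yy,190:320:2]))
```

```text
[ 553.0692108  -272.59868376  142.75719099] [-3.14115247e+00 -5.68845502e-04  1.58596990e+00] 0.2875686457622068 29.763320088386536
120 ..........WWWWWWWWWWWWWWWWWWWWWgggggWWWWWWWWWWWWWWWWWWWWW........
124 ..........WWWWWWWWWWWWWWWWWWWWWWgggWWWWWWWWWWWWWWWWWWWWWW........
128 ..........WWWWWWWWWWWWWWWWWWWWWWWWWWWWWWWWWWWWWWWWWWWWWWW........
132 ..........WWWWWWWWWWWWWWWWWWWWWWWWWWWWWWWWWWWWWWWWWWWWWWW........
136 ..........WWWWWWWWWWWWWWWWWWWWWWWWWWWWWWWWWWWWWWWWWWWWWWW........
140 ..........WWWWgggggggggggggggggggggggggggggggggggggggWWWg........
144 ..........WWWWggggggggggggggggggggggggggggggggggggWWWWWW.........
148 ..........WWWW##gggggggggggggggggggggggggggggggggggggWWW.........
152 ..........WWWW##gggggggggggggggWWWWggggggggggggggggggWWW.........
156 ..........WWWWg#ggggggggggg...gWWWWgg..ggggggggggggggWWW.........
160 ..........WWWWg#ggggggggggg............gggggggggggggWWWW.........
164 ..........WWWWg#ggggggggggWggggggggggggWggggggggWWggWWWW.........
168 ..........WWWWggWWWWWWWWWWWggggggggggggWWWWWWWWWWWggWWWW.........
172 ...........WWWgggWWWWWWWWWWWgggggggggWWWWWWWWWWWWWggWW
[... 2041 characters left out ...]

292 #################################################################
296 ###################.##########################.##################
300 ###################.g#########################.##################
304 ##################..ggggg#####################..#################
308 ##################..gggggWWWWWWggggWWWWWgg####..#################
312 ##################..gggggWWWWWWWWWWWWWgggg###...#################
316 #################.....gggWWWWWWWWWWWWggggg#g....#################
320 #################.......ggWWWWWWWWWWggggg........################
324 ##############....................g.................#############
328 #############........................................############
```

The cell is held straight (columns 228–284, centre 256) and the plunger disc is centred in the same column (256), so they line up. Lowering.

Emit:
{"method": "send_rows", "body": {"moves": [[[0.0002,-0.004,-0.03,0,0,0,-1],[0,0,-0.03,0,0,0,-1],[0,0,-0.03,0,0,0,-1],[0,0,-0.012,0,0,0,-1],[0,0,-0.006,0,0,0,-1],[0,0,-0.003,0,0,0,-1],[0,0,-0.002,0,0,0,-1],[0,0,0,0,0,0,-1]]]}}

```text
clock: 19.7
eef_pos: [554.2, -277.6, 30.6]
tcp_rot: [3.14, 0.001, 1.583]
contact_force: [0.1, 0.5, 0.3]
opening: 0.289
grasp_force: 29.8
```

Emit:
{"method": "send_rows", "body": {"moves": [[[0,0,-0.0015,0,0,0,-1],[0,0,-0.0015,0,0,0,-1],[0,0,0,0,0,0,-1],[0,0,0,0,0,0,-1]]]}}

```text
clock: 20.1
eef_pos: [553.6, -277.5, 26.9]
tcp_rot: [3.141, 0.0, 1.583]
contact_force: [-0.5, 0.1, 1.2]
opening: 0.29
grasp_force: 29.9
```

Emit:
{"method": "send_rows", "body": {"moves": [[[0,0,-0.001,0,0,0,-1],[0,0,0,0,0,0,-1]]]}}

```text
clock: 20.3
eef_pos: [553.7, -277.6, 26.7]
tcp_rot: [3.141, 0.0, 1.583]
contact_force: [-4.6, 0.2, 9.9]
opening: 0.291
grasp_force: 30.9
```

Seated: contact came at the predicted height. I'll release, lift and check.

Emit:
{"method": "send_rows", "body": {"moves": [[[0,0,0,0,0,0,-0.3],[0,0,0,0,0,0,0],[0,0,0,0,0,0,0.3],[0,0,0,0,0,0,0.3],[0,0,0.03,0,0,0,0.3],[0,0,0.04,0,0,0,0.3],[0,0,0.04,0,0,0,0.3],[0,-0.03,0.02,0,0,0,0.3],[0,-0.016,0,0,0,0,0.3],[0,0,0,0,0,0,0.3]]]}}

```text
clock: 21.3
eef_pos: [553.6, -325.3, 155.6]
tcp_rot: [3.141, 0.001, 1.581]
contact_force: [-0.1, 0.4, 0.1]
opening: 0.651
grasp_force: 0.0
```

Emit:
{"method": "send_rows", "body": {"moves": [[[0,0,0,0,0,0,-0.2],[0,0,0,0,0,0,-0.2],[0,0,0,0,0,0,-0.2]]]}}

```text
clock: 21.6
eef_pos: [553.1, -322.4, 154.4]
tcp_rot: [-3.14, -0.001, 1.583]
contact_force: [-0.4, 0.2, -0.2]
opening: 0.402
grasp_force: 0.0
```

Run:
```python
from h import *
f=grab("wrist");save(f,"q5");s=sense();print(s["eef_pos"],s["tcp_rot"],s["opening"])
for n,P in dict(tab=(553.3,-323.4,79),cell=(553.3,-278,38),disc=(553,-243.5,38)).items(): print(n,proj(f,P))
im=f["img"].astype(int)
for yy in range(60,300,4): print(yy,"".join("#" if v.max()<75 else("W" if v.min()>150 else "g" if v.max()-v.min()<28 else ".") for v in im[yy,190:320:2]))
```

```text
[ 553.28664975 -322.51870369  154.7463958 ] [-3.14024876e+00 -9.67725365e-04  1.58339770e+00] 0.39994547359995364
tab [256.5 206.6]
cell [257.2 138.6]
disc [257.5  94.2]
60 ..........WWWWWWWWWWWWWWWWWWWWWWWWWWWWWWWWWWWWWWWWWWWWWWWg.......
64 ..........WWWWWWWWWWWWWWWWWWWWWWWWWWWWWWWWWWWWWWWWWWWWWWW........
68 ..........WWWggggggggggggggggggggggggggggggggggggggggggWW........
72 ..........WWWWgggggggggggggggggggggggggggggggggggggggWWWW........
76 ..........WWWWgggggggggggggggggggggggggggggggggggggWWWWWW........
80 ..........WWWWgggggggggggggggggggggggggggggggggggggWWWWWW........
84 ..........WWWWggggggggggggggggggWWWggggggggggggggggWWWWWW........
88 ..........WWWWg#ggggggggggggggggWWWggggggggggggggggggWWWW........
92 ..........WWWWg#gggggggggggg............gggggggggggggWWWW........
96 ...........WWWg#gggggggggggg............ggggggggggWggWWWW........
100 ...........WWWg#ggggggggggggggggggggggggggggggggggWggWWWW........
104 ...........WWWg#gggggggggggggggggggggggggggggggggWgggWWWW........
108 ...........WWWgggWWWWWWWWWWgggggggggggggWWWWWWWWWWWggWWWg........
112 ...........WWWWggWWWWWWWWW
[... 2559 characters left out ...]

260 ###gggggg######....................................#####ggggggg##
264 ##ggggggg######....................................######ggggggg#
268 ##gggggg#######....................................#######ggggggg
272 #ggggggg#######....................................#######ggggggg
276 ####gggg#######....................................#######gWg####
280 ######gg#######....................................#######gg#####
284 ###############....................................##############
288 ##############......................................#############
292 ##############......................................#############
296 ##############.......................................############
```

The cell lies straight in the bed (rows 109–173) between jaw and plunger. The tab top is at (256,204), right under the tool. I'll pinch the tab.

Emit:
{"method": "send_rows", "body": {"moves": [[[0,0,-0.03,0,0,0,-0.2],[0,0,-0.03,0,0,0,-0.2],[0,0,-0.022,0,0,0,-0.2],[0,0,-0.008,0,0,0,-0.2],[0,0,-0.004,0,0,0,-0.2],[0,0,0,0,0,0,-0.2],[0,0,0,0,0,0,-0.5],[0,0,0,0,0,0,-1],[0,0,0,0,0,0,-1],[0,0,0,0,0,0,-1]]], "grip_force": 45}}

```text
clock: 22.65
eef_pos: [554.0, -323.8, 63.0]
tcp_rot: [3.14, 0.001, 1.583]
contact_force: [-3.3, 1.8, 6.5]
opening: 0.146
grasp_force: 45.7
```

Emit:
{"method": "send_rows", "body": {"moves": [[[0,0,0,0,0,0,-1],[0,0,0,0,0,0,-1]]]}}

```text
clock: 22.85
eef_pos: [554.0, -323.8, 63.1]
tcp_rot: [3.14, 0.001, 1.583]
contact_force: [-2.3, 0.6, 5.4]
opening: 0.151
grasp_force: 45.7
```

Tab gripped at 14 mm. Now slide gently.

Emit:
{"method": "send_rows", "body": {"moves": [[[0,0.002,0,0,0,0,-1],[0,0.002,0,0,0,0,-1],[0,0.002,0,0,0,0,-1],[0,0.002,0,0,0,0,-1],[0,0.002,0,0,0,0,-1],[0,0.002,0,0,0,0,-1],[0,0.002,0,0,0,0,-1],[0,0.002,0,0,0,0,-1],[0,0.002,0,0,0,0,-1],[0,0,0,0,0,0,-1]]]}}

```text
clock: 23.85
eef_pos: [553.9, -307.2, 63.0]
tcp_rot: [3.14, 0.003, 1.583]
contact_force: [-3.5, -6.6, 4.4]
opening: 0.149
grasp_force: 45.4
```

```bash
cat > dial.py <<'E'
from h import *
import sys
f=grab("wrist");save(f,sys.argv[1]);s=sense();print(s["eef_pos"],s["contact_force"],s["clock"])
# rectify housing top z=58: tester frame, origin (553.3,-256.3) yaw .012, x -31..31, y 30..90, 4 px/mm
c,n=np.cos(.012),np.sin(.012)
Q=[(-31,90),(31,90),(31,30),(-31,30)]
src=np.float32([proj(f,(553.3+c*x-n*y,-256.3+n*x+c*y,58)) for x,y in Q]);print(src.round(0).tolist())
H=cv2.getPerspectiveTransform(src,np.float32([[0,0],[248,0],[248,240],[0,240]]))
w=cv2.warpPerspective(f["img"],H,(248,240));cv2.imwrite("pics/"+sys.argv[1]+".png",w[:,:,::-1])
for y in range(0,240,6): print("".join("#" if v<110 else "." for v in w[y,::4].max(1)))
E
python3 dial.py d1
```

```text
[ 553.95865981 -307.16954327   63.05511308] [-4.12418993 -6.77191356  5.66710729] 23.9
[[178.0, -82.0], [335.0, -82.0], [326.0, 79.0], [187.0, 79.0]]
##############################################################
##############################################################
##############################################################
##############################################################
##############################################################
##############################################################
##############################################################
##############################################################
##############################################################
##############################################################
##############################################################
##############################################################
##############################################################
##############################################################
##############################################################
#####
[... 869 characters left out ...]
.......
.........................#########............................
...........................#######............................
...........................#######............................
............................######............................
..............................................................
..............................................................
..............................................................
..............................................................
..............................................................
..............................................................
..............................................................
```

The needle reads 60° left (plunger at rest) and the slide force is about 6.7 N, as expected. Continuing.

Emit:
{"method": "send_rows", "body": {"moves": [[[0,0.002,0,0,0,0,-1],[0,0.001,0,0,0,0,-1],[0,0.001,0,0,0,0,-1],[0,0.001,0,0,0,0,-1],[0,0,0,0,0,0,-1]]]}}

```text
clock: 24.4
eef_pos: [553.9, -302.7, 63.1]
tcp_rot: [3.14, 0.004, 1.583]
contact_force: [-4.3, -8.9, 4.3]
opening: 0.153
grasp_force: 45.3
```

```bash
python3 dial.py d2 | grep -v '^#*$'
```

```text
[ 553.93764199 -302.65054533   63.09151693] [-3.4977081  -9.83419422  3.56603285] 24.45
[[179.0, -69.0], [334.0, -68.0], [325.0, 90.0], [188.0, 90.0]]
##############################...............................#
.......................##.....................................
.......................###....................................
........................##....................................
.........................##...................................
.........................##...................................
.........#................##........................#.........
..........................##..................................
..........................###.................................
...........................##.................................
............................##................................
............................##................................
............................#####.............................
............................######............................
...........................#######............................
...........................#######............................
............................######............................
..............................................................
..............................................................
..............................................................
..............................................................
..............................................................
..............................................................
..............................................................
```

The needle is about 21° left, so the plunger is near 3.9 mm. 2 mm more puts it mid-window.

Emit:
{"method": "send_rows", "body": {"moves": [[[0,0.001,0,0,0,0,-1],[0,0.001,0,0,0,0,-1],[0,0,0,0,0,0,-1],[0,0,0,0,0,0,-1]]]}}

```text
clock: 24.85
eef_pos: [553.9, -300.9, 63.1]
tcp_rot: [3.14, 0.004, 1.583]
contact_force: [-3.9, -9.7, 4.3]
opening: 0.148
grasp_force: 45.3
```

```bash
python3 dial.py d3 | grep -v '^#*$'
```

```text
[ 553.93423318 -300.83934885   63.09577783] [-3.53550906 -9.49941718  4.01894124] 24.9
[[179.0, -63.0], [334.0, -63.0], [325.0, 94.0], [188.0, 94.0]]
..............................##..............................
..............................#...............................
..............................#...............................
..............................#...............................
..............................#...............................
..............................#...............................
..............................#...............................
.........#....................#.....................#.........
..............................#...............................
..............................##..............................
..............................##..............................
..............................##..............................
..............................##..............................
.............................####.............................
............................######............................
...........................#######............................
...........................#######............................
............................######............................
..............................................................
..............................................................
..............................................................
..............................................................
..............................................................
..............................................................
..............................................................
```

The needle is upright (plunger ≈6 mm). I'll let go, rise clear and verify.

Emit:
{"method": "send_rows", "body": {"moves": [[[0,0,0,0,0,0,-0.5],[0,0,0,0,0,0,-0.2],[0,0,0,0,0,0,0],[0,0,0.02,0,0,0,0],[0,0,0.04,0,0,0,0],[0,0,0.04,0,0,0,0],[0,0,0.04,0,0,0,0],[0,-0.02,0.03,0,0,0,0],[0,-0.03,0,0,0,0,0],[0,0,0,0,0,0,0]]]}}

```text
clock: 25.9
eef_pos: [554.2, -351.2, 233.2]
tcp_rot: [3.139, 0.003, 1.582]
contact_force: [0.2, 0.1, -0.5]
opening: 0.498
grasp_force: 0.0
```

Emit:
{"method": "send_rows", "body": {"moves": [[[0,0,0,0,0,0,0],[0,0,0,0,0,0,0]]]}}

```text
clock: 26.1
eef_pos: [553.2, -347.5, 230.9]
tcp_rot: [-3.14, -0.001, 1.583]
contact_force: [0.5, 0.1, -0.3]
opening: 0.505
grasp_force: 0.0
```

Run:
```python
from h import *
f=grab("wrist");a=grab("scene");s=sense();print(s["eef_pos"],s["contact_force"],s["opening"])
p=proj(f,(553,-240,50)).astype(int);print(p)
x,y=max(p[0]-75,0),max(p[1]-100,0)
L=cv2.resize(f["img"][y:y+200,x:x+150],(450,600),interpolation=cv2.INTER_CUBIC)
R=np.vstack([cv2.resize(a["img"],(350,262)),cv2.resize(a["img"][205:270,340:430],(350,253),interpolation=cv2.INTER_CUBIC),np.zeros((85,350,3),np.uint8)])
out(np.hstack([L,R]),"final.png")
```

```text
[ 553.38535493 -347.41358804  231.03780848] [-0.34592823  0.13145076  0.04476887] 0.5009992638704807
[257  65]
```

View pics/final.png

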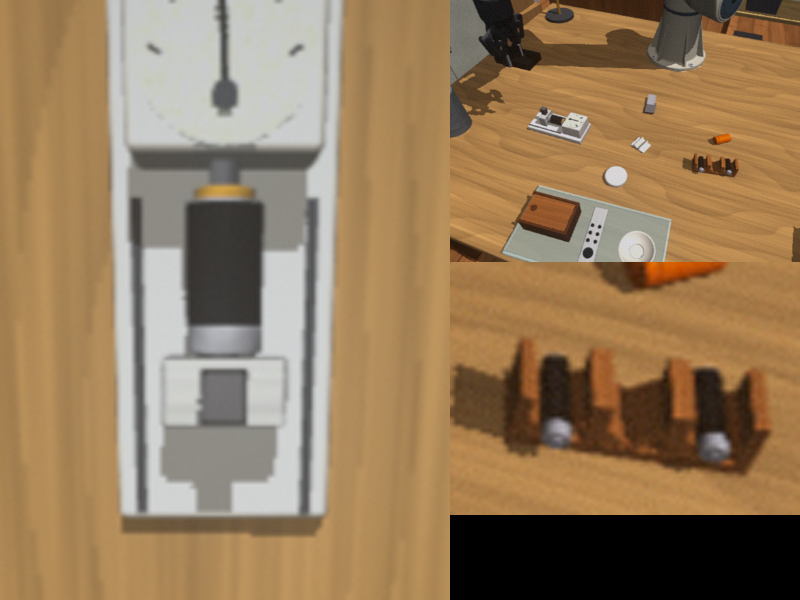

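The cell at (225,275) is pinched between the jaw (225,390) and the plunger (225,190). The needle stands upright at (222,60), the slim cells are still in the rack at (555,400) and (712,415), and the puck hasn't moved. I'll hand it in.

```bash
python3 -c "
from rig import sign_off
print(sign_off())"
```

```text
the job is handed in; nothing more can be done
None
```

The thick cell is in the tester, pinched between jaw and plunger with the needle upright between the bold marks; the slim cells and remote stayed put, and I handed the job in at about 26 s (the first waist grip on the rest slipped off and was redone lower).

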